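Pop the seasoning bin and bring out the red shaker

TASK

Press the front edge of the seasoning bin's touch-latch flap until the latch clicks, keep your fingers on it so that it comes up gently instead of flying open, then swing it up fully open. Lift the red-topped shaker out of the leaning well and stand it gently upright, wholly on the black rubber mat, then let go. Leave the flap open and everything else as it is.

Things in the scene. Friction and masses are not known exactly. Their poses are not given: they have to be found in the camera images.
- bin: Stainless seasoning bin, 290 mm wide, fixed. Origin on the counter straight below the flap's hinge; z up, x level from its front (robot's side) to its back, y along the hinge. Its base and back panel (205 mm high, 60 mm behind the origin) carry a well that leans 25 deg to the front, so its front lip is about 143 mm high.
- well: The bin's leaning well, fixed. Origin in the middle of the flap's hinge line, 215 mm above the counter; x runs up the slope (25 deg from level, away from the robot), y along the hinge, z square to the slope, out of the well (25 deg from vertical). In this frame, mm: walls 5 thick, outside x -155 to 0, y -145 to 145, rim at z -6, inner floor z -108; a small latch block in front reaches x -168.
- row (a point): Point on the well's inner floor under the middle place of the row of three, axes as the well's. The shakers stand square to the slope, leaning on the front wall, about 90 mm apart in y, and must be drawn out along z. In this frame, mm: white filler behind the row from x 32 on, 50 high; dividers at y -45 and 45, 30 high; front wall's inner face at x -23.
- flap_front (a point): Middle of the black strip to press, on the flap's upper face, 155 mm from the hinge line. Axes turn with the flap (shut: those of the well); z is the normal of the upper face. The flap is 290 mm wide (y), 170 mm long from the hinge, 6 mm thick, the hinge at half thickness; steel rim, clear middle; it overhangs the well's front wall by 15 mm.
- flap (a joint): Flap angle, rad: 0 shut and latched, -0.03 to -0.04 pressed to the stop (5 to 7 mm at the front), 1.75 fully open (stop). 6 to 9 N on the strip trip the latch after 3 to 5 mm; then it springs up, far too fast if let go. Eased up it stops by itself near 0.6 rad, front edge 95 mm up; the stiff hinge then stays anywhere; pushing its front edge up and back with 2 to 4 N swings it on.
- bolt (a joint): Hidden latch bolt, m. 0 = holding the flap, above 0.005 = clicked free (it stays free).
- shaker_red_mid (a point): Centre of the red-topped shaker, half-way up: steel cylinder 44 mm in diameter, 95 mm high with its red top, 0.15 kg; z along its axis to the top. At the start in the well, its top about 10 mm below the closed flap; which of the three places it has varies.
- shaker_yellow_mid (a point): Centre of the yellow-topped shaker, same size, in the same well; leave it there.
- shaker_green_mid (a point): Centre of the green-topped shaker, same size, in the same well; leave it there.
- mat: Black ribbed rubber mat, 100 x 100 mm, 4 mm thick, fixed on the counter; origin under its centre, axes along its edges.
- bowl: Steel bowl, 120 mm across, 50 mm high; origin under its centre.
- squeeze: Orange squeeze bottle, 56 mm across, 170 mm high; origin under its centre.
- plates: Stack of white plates, 204 mm across, 34 mm high; origin under its centre.
- glove_box: Blue carton 240 x 130 x 80 mm; origin under its centre.
- spoon: White-handled spoon lying on the counter; origin at its underside.
- skewer_pot: Steel pot 80 mm across, 130 mm high, with skewers up to 210 mm; origin under its centre.
Things that resemble listed ones, but are neither listed nor needed, are in the scene too. There is more than one size of the mat; the job needs the smaller.

How it is judged:
By the outcome, as a careful person would: the job done as asked, in the order asked, and still so for the second after the job is handed in, with the robot touching nothing.
It also fails if it takes over 66 s, if anything falls off the work surface, if the arm or the gripper's body presses on something with over 40 N, if the wrist force passes 120 N, or if a joint passes its speed limit or range.

ROBOT

A 6-joint arm with a two-finger parallel gripper is mounted at the origin on the work surface. World frame = base frame: x ahead of the robot, y to its left, z up, the work surface at z = 0. Lengths are in m, angles in degrees, forces in N, time in s.
With the tool pointing down it reaches from about 0.375 to 0.825 m from the base axis. Payload 5.5 kg.
Tool frame: the origin (TCP) lies on the mounting face of the last link; the fingertips stand 173 mm ahead of it and the grasp point (between the pads) lies 155 mm ahead of it (manip.tip_reach is the distance from the TCP to the fingertips, in m); x points along the fingers, y is the direction in which the jaws open and shut, and the axes are right-handed (so a half turn about x gives the same grasp; the last joint's range is limited). The gripper opens to 85 mm and grips with 20 to 120 N. Pads are 22 mm wide; open, the fingers measure 114 mm over their backs; the gripper's body (76 mm by 85 mm) begins 54 mm behind the grasp point. The pads swing forward as they close: fully open they stand 13 mm farther back than shut.
Start: joints at [65.947, 17.962, -2.699, 69.339, 0, 90], TCP at [0.245, 0.548, 0.405] pointing down, gripper open.
Joint ranges: [-152.73, 152.73], [-39.44, 99.34], [-58.76, 71.6], [-118.89, 123.64], [-81.53, 83.1], [-180, 180]. Speed limits (degrees/s): [136.94, 136.94, 172.46, 180, 180, 180].

INTERFACE

Orientations are given as a 3x3 rotation matrix whose columns are the frame's x, y, z axes.
In Python, from workcell import sensors, vision, sign_off, manip gives the robot as it stands. The module is installed in compiled form; this text tells all that it offers.
- The arm moves only by the shell command python3 -m inch 'ROWS'. ROWS is JSON, one flat list of numbers, 7 for each row, row after row: the turn, a rotation vector about the tool's x, y, z in degrees, then the shift along the tool's x, y, z in m, then the finger opening in m, from 0 to 0.0854. A call has 1 to 20 rows; each row is the pose to reach, as a shift and turn from the pose measured when the call began, along the tool's axes at that moment; what a row does not reach only later rows make up. A row lasts 1/8 s, in which the tool goes at most 62.5 mm and 10.7 degrees, less where a joint would pass 70% of its speed; a pose out of reach is approached as far as the arm can. A call with a gripper value outside its range is refused whole. The fingers move at their own pace and stop on an object; the grip force is fixed at half the most. Time passes only in rows, so rows that repeat a pose let the fingers close. It gives the time, the measured TCP pose, the force and the opening at its end, in the units of the state.
- sensors.read_state(): the state, without advancing time (a new reading comes with each control period).
- vision.read_camera(name): name is "scene" or "side" or "wrist"; returns (picture, depth): 400x640x3 uint8, blue, green, red; 400x640 float32, m along the optical axis (not along the pixel's ray), 0 where there is no reading.
- vision.camera_info(name): a dict with "camera_matrix" (3x3 intrinsics, pixels), "T" (4x4, takes a point from camera to world coordinates); the wrist camera has in their place "mount" (4x4, takes a point from camera to tool coordinates, whose origin is the TCP and whose axes are the tool frame's). Camera axes: x right, y up, looking along -z (the intrinsics and any distortion apply to the point x, -y, -z); pixel columns grow to the right and rows downward; lengths in m; the calibration is good to about 2 mm. A picture is of the moment at which its call begins: read the wrist's pose just before it. camera_info takes no time and is no camera call.
- sign_off(): hands the job in, once; it reports no verdict.
The state is a dict: "clock": time; "joints": joint angles; "dq": joint speeds; "effort": joint torques, N m; "tcp_pos": TCP position; "eef_rot": TCP orientation; "wrist_force": force on the tool from outside, world axes, zero at the start; "wrist_torque": the same for the moment, N m; "opening": finger opening in m.
Only numpy, scipy, OpenCV 4.12 (cv2) and the standard library are available. Lean on these libraries where they do the work, as an engineer would, in place of code of your own. Each camera call takes 0.05 s, during which the arm holds its last target.

## Working session

There is one attempt and no reset: what is moved stays moved. The work goes in short steps, Python scripts to look and compute and a shell command to move; the robot and the scene stay as the last step left them, time stands still between calls to the robot, and variables do not carry over. Pictures are saved under pics/ and viewed, and the job is handed in when it is done.

```bash
ls; mkdir -p pics; python3 - <<'E'
from workcell import sensors, vision, manip
import cv2,numpy as np
s=sensors.read_state();print(s)
for n in("scene","side","wrist"):
    p,d=vision.read_camera(n);cv2.imwrite(f"pics/{n}0.png",p);np.savez(f"pics/{n}0.npz",p=p,d=d)
    i=vision.camera_info(n);print(n,{k:np.round(v,4).tolist() if not isinstance(v,str) else v for k,v in i.items()})
print(manip.tip_reach)
E
```

```text
pics
{'clock': 0.0, 'joints': array([ 6.59467845e+01,  1.80017208e+01, -2.75695025e+00,  6.93387292e+01,
       -4.78459645e-04,  9.00002302e+01]), 'dq': array([ 0.02500597, -0.00688541, -0.04498818,  0.04118413, -0.01539619,
       -0.09896549]), 'effort': array([ 7.69153394e-04, -5.39585030e+01,  3.39750588e+01,  1.92034082e-02,
        1.84755652e-05, -1.76973721e-06]), 'tcp_pos': array([0.24443027, 0.54762673, 0.40383933]), 'eef_rot': array([[-6.85250439e-04,  4.07588036e-01,  9.13165661e-01],
       [-1.55574678e-03,  9.13164335e-01, -4.07588612e-01],
       [-9.99998555e-01, -1.69995481e-03,  8.35751320e-06]]), 'wrist_force': array([0.82406761, 0.12181001, 0.14622272]), 'wrist_torque': array([ 0.02189043, -0.03117981,  0.05760667]), 'opening': 0.08530450066650422}
scene {'camera_matrix': [[458.1123, 0.0, 317.7677], [0.0, 458.1123, 196.4242], [0.0, 0.0, 1.0]], 'T': [[0.6652, -0.5966, 0.449, 1.1736], [0.7464, 0.5449, -0.382, -0.5542], [-0.0167, 0.5892, 0.8078, 1.3191], [0.0, 0.0, 0.0, 1.0]]}
side {'camera_matrix': [[367.4951, 0.0, 318.3016], [0.0, 367.4951, 205.0312], [0.0, 0.0, 1.0]], 'T': [[0.8015, 0.4248, -0.4209, -0.0311], [-0.5979, 0.5547, -0.5786, -0.7314], [-0.0124, 0.7154, 0.6986, 1.0345], [0.0, 0.0, 0.0, 1.0]]}
wrist {'camera_matrix': [[349.0549, 0.0, 314.5447], [0.0, 349.0549, 199.2374], [0.0, 0.0, 1.0]], 'mount': [[0.0015, 0.3018, -0.9534, 0.0315], [1.0, -0.0015, 0.0011, -0.0], [-0.0011, -0.9534, -0.3018, -0.0766], [0.0, 0.0, 0.0, 1.0]]}
0.1734
```

View pics/scene0.png

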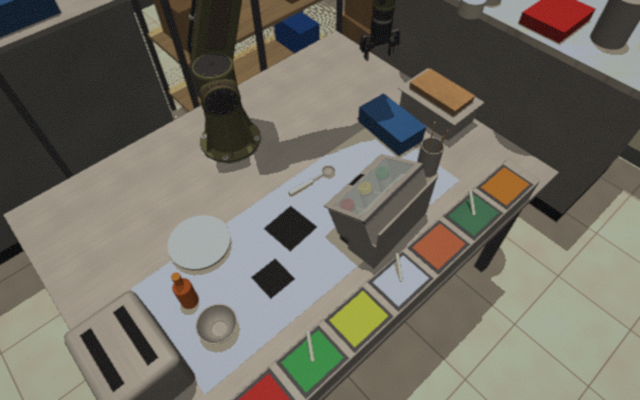

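View pics/side0.png

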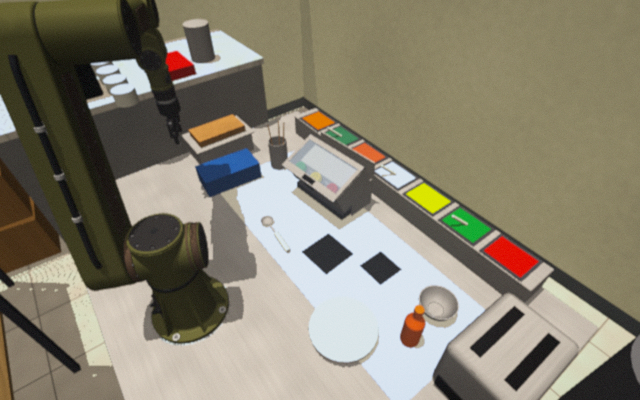

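View pics/wrist0.png

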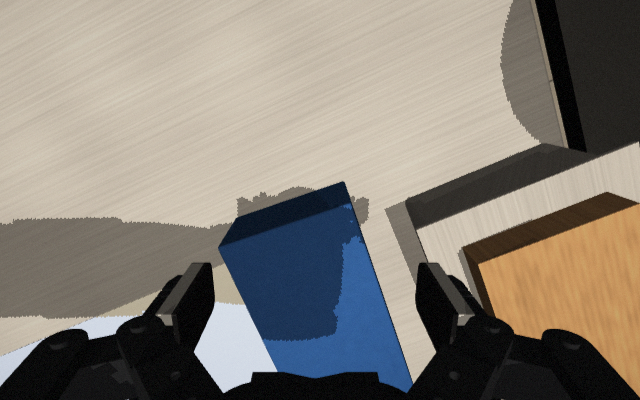

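The scene picture shows the bin at (380,205), with red, yellow and green tops seen through the flap at about (347,204), (365,188) and (382,172). The mats are at (290,228), nearer and larger, and (273,278), smaller. The toaster and the row of pans at the back are decoys. Next I'll crop and measure.

```bash
cat > h.py <<'E'
import numpy as np,cv2
from workcell import sensors,vision
def load(n):
    z=np.load(f"pics/{n}.npz");return z['p'],z['d']
def wpts(name,d,T=None,uv=None):
    i=vision.camera_info(name);K=i["camera_matrix"];T=i["T"] if T is None else T
    if uv is None: v,u=np.mgrid[0:400,0:640]
    else: u,v=np.array(uv).T;
    u=np.asarray(u);v=np.asarray(v)
    z=d[v,u] if uv is not None else d
    P=np.stack([(u-K[0,2])/K[0,0]*z,-(v-K[1,2])/K[1,1]*z,-z],-1)
    return P@T[:3,:3].T+T[:3,3]
def wristT(s):
    M=np.eye(4);M[:3,:3]=s["eef_rot"];M[:3,3]=s["tcp_pos"];return M@vision.camera_info("wrist")["mount"]
def proj(name,P,T=None):
    i=vision.camera_info(name);K=i["camera_matrix"];T=i["T"] if T is None else T
    p=(np.asarray(P)-T[:3,3])@T[:3,:3]
    return np.stack([K[0,2]+K[0,0]*p[...,0]/-p[...,2],K[1,2]-K[1,1]*p[...,1]/-p[...,2]],-1)
E
python3 - <<'E'
from h import *
for n,(a,b,c,e) in {"scene":(310,140,460,270),"side":(260,110,390,230)}.items():
    p,d=load(n+"0");cv2.imwrite(f"pics/{n}_c.png",cv2.resize(p[b:e,a:c],None,fx=4.5,fy=4.5,interpolation=cv2.INTER_CUBIC))
    P=wpts(n,d); g=cv2.cvtColor(p,cv2.COLOR_BGR2GRAY)
    hsv=cv2.cvtColor(p,cv2.COLOR_BGR2HSV)
    m=(g<60)&(abs(P[...,2])<0.03)&(d>0)
    k,l,st,ce=cv2.connectedComponentsWithStats(m.astype('uint8'))
    for j in range(1,k):
        if st[j,4]>250:
            q=P[l==j];r=cv2.minAreaRect((q[:,:2]*1000).astype('float32'))
            print(n,ce[j].round(),st[j,4],q.mean(0).round(4),"rect",r)
    #bin points
    mm=(P[...,2]>0.13)&(P[...,2]<0.24)&(P[...,0]>0.4)&(d>0)
    k,l,st,ce=cv2.connectedComponentsWithStats(mm.astype('uint8'))
    for j in range(1,k):
        if st[j,4]>150: q=P[l==j];print(n,"hi",ce[j].round(),st[j,4],q.min(0).round(3),q.max(0).round(3))
E
```

```text
scene [525.  63.] 3032 [0.4895 1.2483 0.    ] rect ((378.632568359375, 1243.89794921875), (1256.346923828125, 101.41575622558594), 3.5643532276153564)
scene [84. 78.] 1623 [-7.491e-01 -2.595e-01  3.000e-04] rect ((-750.77978515625, -243.80862426757812), (578.6730346679688, 34.880523681640625), 89.94527435302734)
scene [389. 139.] 266 [0.4283 0.4453 0.0183] rect ((412.3717041015625, 439.9346923828125), (266.58154296875, 113.46910858154297), 22.795225143432617)
scene [234. 152.] 509 [ 0.0772 -0.0334  0.0146] rect ((76.77023315429688, -31.953025817871094), (201.28607177734375, 84.78028869628906), 60.8789176940918)
scene [290. 228.] 1124 [ 0.4787 -0.0901  0.0066] rect ((477.2144470214844, -88.52698516845703), (125.2692642211914, 126.03456115722656), 5.147393703460693)
scene [273. 278.] 798 [ 0.5843 -0.2489  0.005 ] rect ((582.4190673828125, -248.82305908203125), (96.86856079101562, 94.22743225097656), 0.9609771966934204)
scene hi [585.  36.] 6148 [0.401 1.22  0.13 ] [0.969 1.729 0.24 ]
scene hi [448.  93.] 906 [0.401 0.633 0.13 ] [0.565 0.763 0.145]
scene hi [381. 197.] 5768 [ 0.529 -0.0
[... 671 characters left out ...]
1.3380355834961, 91.1550064086914), 0.7836054563522339)
side [215. 313.] 322 [ 0.0484 -0.0739  0.0143] rect ((46.18897247314453, -72.30691528320312), (177.26712036132812, 64.07512664794922), 43.61550521850586)
side [167. 325.] 283 [-0.0842 -0.0246  0.0153] rect ((-75.11750030517578, -36.00141906738281), (57.51908874511719, 161.08004760742188), 36.19339370727539)
side hi [436.  62.] 9426 [ 0.625 -0.514  0.13 ] [1.78  1.978 0.24 ]
side hi [200.  58.] 1939 [0.455 1.223 0.13 ] [1.004 1.855 0.24 ]
side hi [223. 126.] 371 [0.4   0.632 0.13 ] [0.557 0.758 0.137]
side hi [330. 167.] 3751 [ 0.526 -0.011  0.13 ] [0.77  0.298 0.217]
side hi [510. 353.] 9398 [ 0.425 -0.791  0.13 ] [ 0.684 -0.591  0.203]
```

```bash
sleep 1
```

```text
(no output)
```

View pics/scene_c.png

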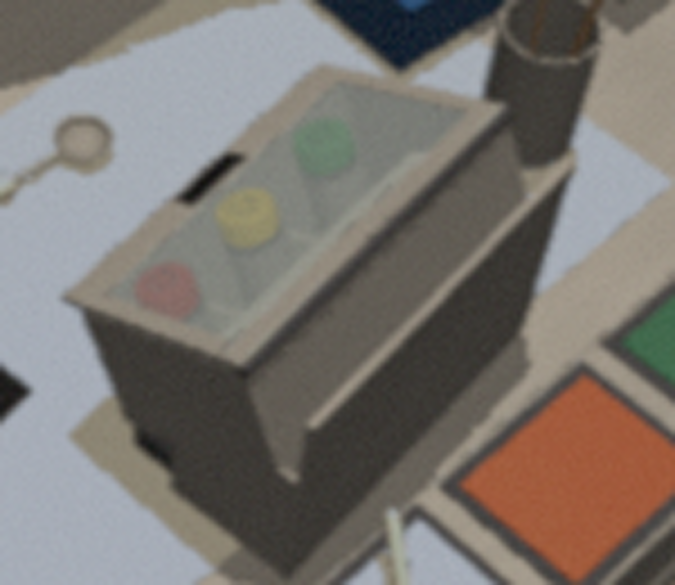

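View pics/side_c.png

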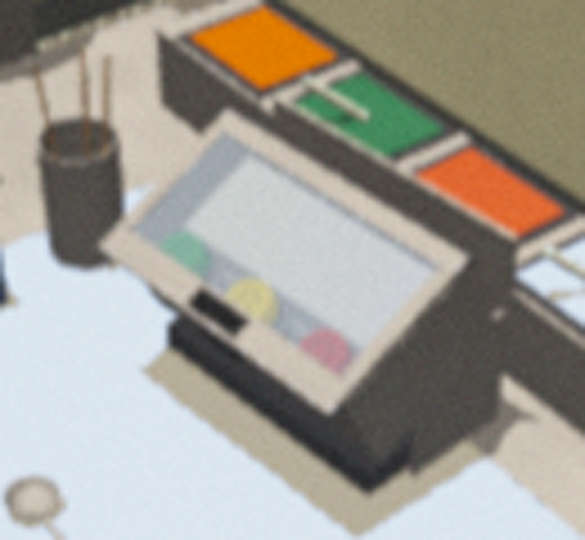

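The crops show red in the place nearest -y, with the black strip at (355,178) in the scene. Candidates for the small mat are (273,278), about 97 mm, and (290,228), about 125 mm, so the first is the one. Now the bin pose from the flap plane and edges.

```bash
cat > fit.py <<'E'
from h import *
from scipy.optimize import least_squares
def fit(n,f,T=None):
    p,d=load(f);P=wpts(n,d,T)
    m=(P[...,2]>0.14)&(P[...,2]<0.24)&(P[...,0]>0.5)&(P[...,0]<0.8)&(P[...,1]>-0.03)&(P[...,1]<0.32)&(d>0)
    q=P[m]
    # ransac plane w/ tilt 25deg
    rng=np.random.default_rng(0);best=None
    for _ in range(800):
        a=q[rng.choice(len(q),3,False)];nn=np.cross(a[1]-a[0],a[2]-a[0]);L=np.linalg.norm(nn)
        if L<1e-5: continue
        nn/=L;nn*=np.sign(nn[2])
        if abs(np.degrees(np.arccos(nn[2]))-25)>4: continue
        i=abs((q-a[0])@nn)<0.003
        if best is None or i.sum()>best.sum(): best=i
    a=q[best];c=a.mean(0);nn=np.linalg.svd(a-c)[2][2];nn*=np.sign(nn[2])
    print(n,"plane",nn.round(3),"tilt",np.degrees(np.arccos(nn[2])),best.sum(),"yaw from normal",np.degrees(np.arctan2(-nn[1],-nn[0])))
    yaw0=np.array([-nn[0],-nn[1],0]);yaw0/=np.linalg.norm(yaw0)
    ey=np.cross([0,0,1],yaw0);ex=np.cross(ey,nn)
    uv=np.c_[(a-c)@ex,(a-c)@ey].astype('float32')*1000
    r=cv2.minAreaRect(uv);print(" rect",r)
    ce=c+ex*r[0][0]/1000+ey*r[0][1]/1000
    lo=np.percentile(uv,0.3,0);hi=np.percentile(uv,99.7,0);print("extent",hi-lo)
    print(" centre upper face",ce.round(4), "hinge pt(top)",(ce+ex*.085).round(4),"front mid",(ce-ex*.085).round(4),"bin origin xy")
    return ce,ex,ey,nn
if __name__=="__main__":
    fit("scene","scene0");fit("side","side0")
    for n in("scene","side"):
        p,d=load(n+"0");P=wpts(n,d)
        g=p.max(2);m=(g<45)&(P[...,2]>.12)&(P[...,2]<.18)&(P[...,0]>.5)&(P[...,0]<.65)&(P[...,1]>0.05)&(P[...,1]<.25)
        k,l,st,ce=cv2.connectedComponentsWithStats(m.astype('uint8'))
        for j in range(1,k):
            if st[j,4]>25: print(n,"strip",ce[j],st[j,4],P[l==j].mean(0).round(4),P[l==j].min(0).round(3),P[l==j].max(0).round(3))
E
python3 fit.py
```

```text
scene plane [-0.414 -0.041  0.909] tilt 24.585675224618 2784 yaw from normal 5.629975756331892
 rect ((-4.2606658935546875, 7.8049163818359375), (182.0733184814453, 294.30340576171875), 0.22377820312976837)
extent [177.51653 289.81866]
 centre upper face [0.624  0.1407 0.183 ] hinge pt(top) [0.7009 0.1483 0.2183] front mid [0.547  0.1331 0.1476] bin origin xy
side plane [-0.41  -0.04   0.911] tilt 24.327209479609376 2308 yaw from normal 5.556602646687238
 rect ((1.2102737426757812, 9.566055297851562), (174.34481811523438, 293.9674987792969), 0.17886123061180115)
extent [172.76129 289.5362 ]
 centre upper face [0.6188 0.1408 0.1786] hinge pt(top) [0.6959 0.1483 0.2136] front mid [0.5417 0.1333 0.1436] bin origin xy
```

```bash
cat >> h.py <<'E'
from scipy.spatial.transform import Rotation as Ro
def Rt(pitch,yaw):
    p,w=np.radians([pitch,yaw]);x=np.array([np.cos(p)*np.cos(w),np.cos(p)*np.sin(w),-np.sin(p)]);y=np.array([-np.sin(w),np.cos(w),0])
    return np.c_[x,y,np.cross(x,y)]
def rel(pos,R,s=None):
    s=s or sensors.read_state();R0=s["eef_rot"]
    return np.r_[Ro.from_matrix(R0.T@R).as_rotvec(degrees=True).round(2),(R0.T@(np.asarray(pos)-s["tcp_pos"])).round(4)]
E
python3 - <<'E'
from h import *
print(rel([.557,.134,.44],Rt(90,5.6)))
E
```

```text
[-2.965e+01 -2.000e-02  7.000e-02 -3.560e-02 -2.505e-01  4.540e-01]
```

```bash
python3 -m inch '[-2,0,0,-0.005,-0.02,0.03,0.06, -5,0,0,-0.02,-0.045,0.08,0.03, -8,0,0,-0.03,-0.07,0.125,0.0, -11,0,0,-0.035,-0.095,0.17,0, -14,0,0,-0.035,-0.12,0.215,0, -17,0,0,-0.035,-0.145,0.26,0, -20,0,0,-0.035,-0.17,0.305,0, -23,0,0,-0.035,-0.195,0.35,0, -26,0,0,-0.035,-0.22,0.395,0, -28,0,0,-0.035,-0.24,0.435,0, -29.6,0,0,-0.035,-0.25,0.454,0, -29.6,0,0,-0.035,-0.25,0.454,0, -29.6,0,0,-0.035,-0.25,0.454,0]'
python3 - <<'E'
from h import *
s=sensors.read_state();T=wristT(s);p,d=vision.read_camera("wrist");print(s["tcp_pos"],s["eef_rot"].round(3),s["opening"],s["joints"].round(1))
cv2.imwrite("pics/w1.png",p);np.savez("pics/w1.npz",p=p,d=d,T=T)
from fit import fit
fit("wrist","w1",T)
E
```

```text
clock: 1.78
tcp_pos: [0.5568, 0.1348, 0.4391]
eef_rot: [[-0.001, -0.097, 0.995], [-0.001, 0.995, 0.097], [-1.0, -0.001, -0.001]]
wrist_force: [-0.7, -0.2, -0.6]
opening: 0.0001
[0.55675294 0.1347841  0.43909919] [[-0.001 -0.097  0.995]
 [-0.001  0.995  0.097]
 [-1.    -0.001 -0.001]] 9.182709174119243e-05 [13.6 14.4 -2.9 72.7 -0.   8.1]Traceback (most recent call last):
  File "<stdin>", line 5, in <module>
  File "fit.py", line 16, in fit
    a=q[best];c=a.mean(0);nn=np.linalg.svd(a-c)[2][2];nn*=np.sign(nn[2])
                             ~~~~~~~~~~~~~^^^^^
    u, s, vh = gufunc(a, signature=signature)
               ~~~~~~^^^^^^^^^^^^^^^^^^^^^^^^
numpy._core._exceptions._ArrayMemoryError: Unable to allocate 20.5 GiB for an array with shape (52401, 52401) and data type float64
```

View pics/w1.png

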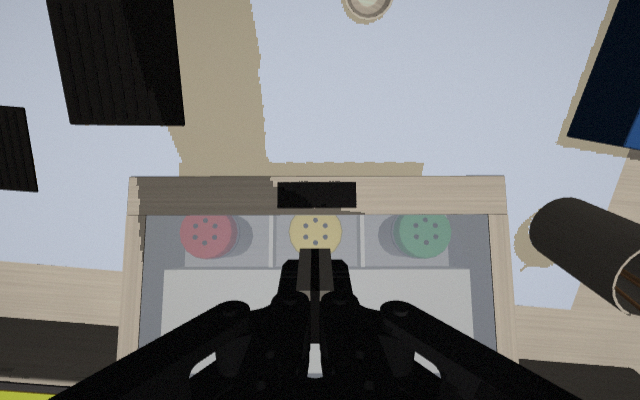

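The wrist view shows the strip at (317,194), the flap's front edge from (130,178) to (506,177), and red at (207,234). I'll refine the pose from that depth picture.

```bash
sed -i 's/nn=np.linalg.svd(a-c)\[2\]\[2\]/nn=np.linalg.eigh((a-c).T@(a-c))[1][:,0]/' fit.py; python3 - <<'E'
from h import *
from fit import fit
z=np.load("pics/w1.npz");p,d,T=z['p'],z['d'],z['T']
ce,ex,ey,nn=fit("wrist","w1",T)
# intersect pixel rays with plane
K=vision.camera_info("wrist")["camera_matrix"]
def hit(u,v,c=ce):
    r=T[:3,:3]@np.array([(u-K[0,2])/K[0,0],-(v-K[1,2])/K[1,1],-1]);o=T[:3,3];return o+r*((c-o)@nn)/(r@nn)
for n,u,v in(("FL",130.5,178),("FR",506,176.5),("strip",317,194.5),("fmid",318,177),("R430",133,350)):
    print(n,hit(u,v).round(4))
a,b=hit(130.5,178),hit(506,176.5);print(np.linalg.norm(a-b),"yaw",np.degrees(np.arctan2(-(b-a)[0],(b-a)[1])))
P=wpts("wrist",d,T)
for u,v in((207,234),(315,232),(424,234)): print(P[v-3:v+4,u-3:u+4].reshape(-1,3).mean(0).round(4), )
for u,v in((150,195),(300,183),(480,195),(317,194)): print("rim",P[v-2:v+3,u-2:u+3].reshape(-1,3).mean(0).round(4))
E
```

```text
wrist plane [-0.409 -0.04   0.911] tilt 24.29548271103031 52401 yaw from normal 5.6106766173225635
 rect ((18.236160278320312, -0.929840087890625), (291.7493896484375, 147.81019592285156), 89.98945617675781)
extent [142.77385 288.54944]
 centre upper face [0.6102 0.1408 0.1761] hinge pt(top) [0.6873 0.1484 0.211 ] front mid [0.5331 0.1332 0.1411] bin origin xy
FL [ 0.559  -0.0084  0.1465]
FR [0.5296 0.2793 0.1459]
strip [0.5565 0.1358 0.1517]
fmid [0.5441 0.1354 0.1461]
R430 [0.6732 0.0128 0.1987]
0.28914584675877386 yaw 5.843687752324277
[0.5923 0.0556 0.1636]
[0.5828 0.1369 0.163 ]
[0.5761 0.219  0.1636]
rim [0.5694 0.0086 0.1521]
rim [0.5495 0.122  0.1491]
rim [0.5445 0.2597 0.1523]
rim [0.5558 0.1357 0.1528]
```

```bash
cat >> h.py <<'E'
H=np.array([.697,.1495,.215]);YAW=5.7
def flap(phi,r,off=0.003):
    # point at r from hinge, off above mid-plane, flap angle phi
    a=np.radians(25)-phi;w=np.radians(YAW);f=np.array([np.cos(w),np.sin(w)])
    h=-r*np.cos(a)-off*np.sin(a);z=-r*np.sin(a)+off*np.cos(a)
    return np.r_[H[:2]+f*h,H[2]+z]
def tcp_for_tip(tip,R,reach=.1734): return np.asarray(tip)-R[:,0]*reach
E
python3 - <<'E'
from h import *
R=Rt(75,YAW);print(flap(0,.155))
t=flap(0,.155,.015);print(t,rel(tcp_for_tip(t,R),R))
E
```

```text
[0.55595529 0.13542187 0.15221309]
[0.55090895 0.13491817 0.16308879] [-1.100e-01 -1.507e+01  6.000e-02  1.087e-01  4.000e-04 -5.040e-02]
```

```bash
python3 -m inch '[0,-3,0,0.015,0,-0.01,0, 0,-6,0,0.03,0,-0.02,0, 0,-9,0,0.05,0,-0.03,0, 0,-12,0,0.07,0,-0.04,0, 0,-14,0,0.085,0,-0.047,0, 0,-15,0,0.1,0,-0.05,0, 0,-15,0,0.1087,0.0004,-0.0504,0, 0,-15,0,0.1087,0.0004,-0.0504,0]'
python3 - <<'E'
from h import *
s=sensors.read_state();R=s["eef_rot"];tip=s["tcp_pos"]+R[:,0]*.1734;print(tip,flap(0,.155),s["wrist_force"])
d=R.T@(flap(0,.155)-tip);print("to strip, tool axes",d.round(4)); n=flap(0,.155,.003)-flap(0,.155,.013);print("press dir tool",(R.T@n/.01).round(3))
T=wristT(s);p,_=vision.read_camera("wrist");cv2.imwrite("pics/w2.png",p)
E
```

```text
clock: 2.82
tcp_pos: [0.5059, 0.1309, 0.3303]
eef_rot: [[0.255, -0.098, 0.962], [0.024, 0.995, 0.095], [-0.967, -0.001, 0.256]]
wrist_force: [-0.8, -0.3, 0.4]
opening: 0.0002
[0.55012547 0.13514606 0.16265896] [0.55595529 0.13542187 0.15221309] [-0.75730518 -0.28892474  0.36351571]
to strip, tool axes [ 0.0116 -0.0003  0.003 ]
press dir tool [0.984 0.001 0.176]
```

View pics/w2.png

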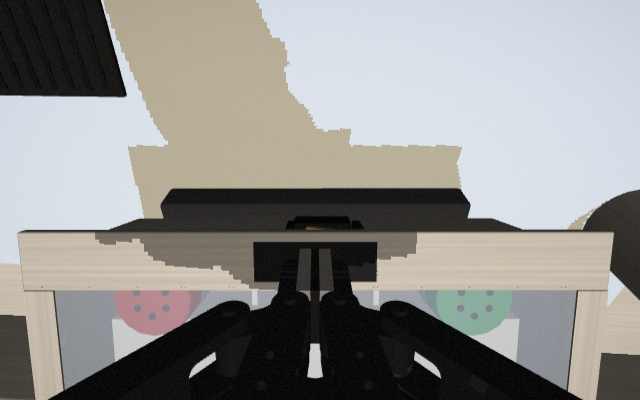

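The fingertips sit over the strip, at about (317,255). I'll press in small steps and watch the force.

```bash
python3 -m inch '[0,0,0,0.003,0,0.001,0, 0,0,0,0.006,0,0.0015,0, 0,0,0,0.009,0,0.002,0, 0,0,0,0.010,0,0.0025,0, 0,0,0,0.011,0,0.003,0, 0,0,0,0.012,0,0.003,0, 0,0,0,0.012,0,0.003,0]'; python3 -m inch '[0,0,0,0.001,0,0,0, 0,0,0,0.001,0,0,0]'; python3 -m inch '[0,0,0,0.001,0,0,0, 0,0,0,0.001,0,0,0]'
```

```text
clock: 3.75
tcp_pos: [0.512, 0.1314, 0.32]
eef_rot: [[0.256, -0.098, 0.962], [0.024, 0.995, 0.095], [-0.966, -0.001, 0.257]]
wrist_force: [-3.8, -1.7, 2.4]
opening: 0.0001
clock: 4.0
tcp_pos: [0.5123, 0.1314, 0.3191]
eef_rot: [[0.256, -0.098, 0.962], [0.024, 0.995, 0.095], [-0.966, -0.001, 0.257]]
wrist_force: [-4.0, -0.9, 3.9]
opening: 0.0001
clock: 4.25
tcp_pos: [0.5127, 0.1315, 0.3181]
eef_rot: [[0.256, -0.098, 0.962], [0.024, 0.995, 0.095], [-0.966, -0.001, 0.257]]
wrist_force: [-4.0, -0.4, 4.4]
opening: -0.0002
```

```bash
for i in 1 2 3 ; do python3 -m inch '[0,0,0,0.001,0,0,0, 0,0,0,0.001,0,0,0]' | egrep 'clock|tcp_pos|force'; done
```

```text
clock: 4.5
tcp_pos: [0.5131, 0.1315, 0.3171]
wrist_force: [-2.6, -1.1, 2.5]
clock: 4.75
tcp_pos: [0.5135, 0.1316, 0.3162]
wrist_force: [-2.7, -0.1, 3.1]
clock: 5.0
tcp_pos: [0.5138, 0.1316, 0.3154]
wrist_force: [-3.9, -0.6, 4.9]
```

```bash
for i in 1 2 ; do python3 -m inch '[0,0,0,0.001,0,0,0, 0,0,0,0.001,0,0,0]' | egrep 'clock|tcp_pos|force'; done
```

```text
clock: 5.25
tcp_pos: [0.5141, 0.1316, 0.3147]
wrist_force: [-3.8, -0.6, 5.9]
clock: 5.5
tcp_pos: [0.5143, 0.1316, 0.3142]
wrist_force: [-5.1, -0.7, 7.6]
```

```bash
python3 -m inch '[0,0,0,0.001,0,0,0, 0,0,0,0.001,0,0,0]' | egrep 'clock|tcp_pos|force'; python3 -m inch '[0,0,0,-0.001,0,0,0, 0,0,0,-0.003,0,0,0, 0,0,0,-0.004,0,0,0,0,0,0,-0.005,0,0,0]'| egrep 'clock|tcp_pos|force'; python3 -m inch '[0,0,0,-0.001,0,0,0, 0,0,0,-0.002,0,0,0, 0,0,0,-0.004,0,0,0,0,0,0,-0.005,0,0,0]'| egrep 'clock|tcp_pos|force'
```

```text
clock: 5.75
tcp_pos: [0.5145, 0.1317, 0.3137]
wrist_force: [-6.3, -1.1, 9.3]
clock: 6.25
tcp_pos: [0.5132, 0.1316, 0.3183]
wrist_force: [-1.4, 0.2, 1.2]
clock: 6.75
tcp_pos: [0.512, 0.1315, 0.3234]
wrist_force: [-1.0, -0.1, 0.4]
```

```bash
python3 - <<'E'
from h import *
s=sensors.read_state();T=wristT(s);p,d=vision.read_camera("wrist");cv2.imwrite("pics/w3.png",p);P=wpts("wrist",d,T)
for u,v in((150,265),(480,265),(60,350),(570,350),(290,246),(345,246)): print(P[v-2:v+3,u-2:u+3].reshape(-1,3).mean(0).round(4))
print(s["tcp_pos"]+s["eef_rot"][:,0]*.1734,s["wrist_force"])
E
```

```text
[0.5652 0.0601 0.154 ]
[0.5499 0.211  0.154 ]
[0.609  0.0177 0.1708]
[0.5845 0.2613 0.1705]
[0.55   0.1235 0.1509]
[0.5476 0.1484 0.1508]
[0.556773   0.13576307 0.1559064 ] [-1.00299238 -0.05991433  0.36213111]
```

View pics/w3.png

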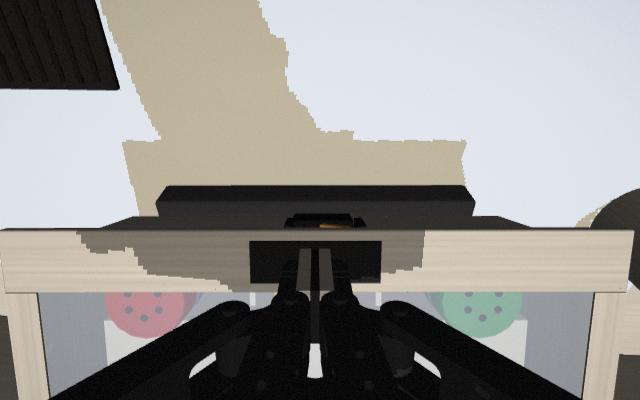

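```bash
python3 -m inch '[0,0,0,-0.001,0,0,0, 0,0,0,-0.002,0,0,0, 0,0,0,-0.003,0,0,0,0,0,0,-0.004,0,0,0,0,0,0,-0.004,0,0,0]'| egrep 'clock|tcp_pos|force'; python3 - <<'E'
from h import *
s=sensors.read_state();T=wristT(s);p,d=vision.read_camera("wrist");cv2.imwrite("pics/w4.png",p);P=wpts("wrist",d,T)
def pl(P,d):
    m=(P[...,2]>.145)&(P[...,2]<.2)&(P[...,0]<.57)&(P[...,0]>.535)&(abs(P[...,1]-.135)<.13)&(abs(P[...,1]-.135)>.05)
    q=P[m];w=np.radians(YAW);h=(q[:,:2]-H[:2])@[np.cos(w),np.sin(w)]
    a=np.degrees(np.arctan2(H[2]-q[:,2],-h));print("flap below level deg",np.median(a),len(a))
pl(P,d)
z=np.load("pics/w1.npz");pl(wpts("wrist",z['d'],z['T']),z['d'])
E
```

```text
clock: 7.42
tcp_pos: [0.511, 0.1314, 0.3275]
wrist_force: [-1.6, -0.4, 1.2]
flap below level deg 21.917858774756205 21732
flap below level deg 24.102157267149117 7636
```

The flap now lies 2.2° higher than at the start, so the latch has clicked and it is following the fingers. I'll ease it up.

```bash
python3 - <<'E'
from h import *
s=sensors.read_state();R=s["eef_rot"]
b=flap(.042,.155)
for p in np.arange(.08,.70,.04): print(round(p,2),(R.T@(flap(p,.155)-b)).round(4))
E
```

```text
0.08 [-0.0059 -0.     -0.0005]
0.12 [-0.0121 -0.     -0.0009]
0.16 [-0.0183 -0.     -0.001 ]
0.2 [-0.0245 -0.     -0.0008]
0.24 [-0.0306 -0.     -0.0004]
0.28 [-0.0368 -0.      0.0002]
0.32 [-0.0429 -0.      0.0011]
0.36 [-0.049  -0.      0.0023]
0.4 [-0.0551 -0.0001  0.0037]
0.44 [-0.0611 -0.0001  0.0053]
0.48 [-0.067  -0.0001  0.0072]
0.52 [-0.0728 -0.0001  0.0093]
0.56 [-0.0786 -0.0001  0.0116]
0.6 [-0.0842 -0.0001  0.0142]
0.64 [-0.0897 -0.0001  0.017 ]
0.68 [-0.0952 -0.0001  0.02  ]
```

```bash
python3 -m inch '[0,0,0,-0.001,0,0,0, 0,0,0,-0.003,0,0,0, 0,0,0,-0.005,0,0,0, 0,0,0,-0.007,0,0,0, 0,0,0,-0.009,0,0,0, 0,0,0,-0.011,0,0,0, 0,0,0,-0.013,0,0,0, 0,0,0,-0.015,0,0,0, 0,0,0,-0.017,0,0,0, 0,0,0,-0.019,0,0,0, 0,0,0,-0.021,0,0,0, 0,0,0,-0.023,0,0,0, 0,0,0,-0.025,0,0,0, 0,0,0,-0.027,0,0,0, 0,0,0,-0.029,0,0,0, 0,0,0,-0.031,0,0,0, 0,0,0,-0.033,0,0,0, 0,0,0,-0.035,0,0.0,0]'| egrep 'clock|tcp_pos|force'; python3 -m inch '[0,0,0,-0.001,0,0,0, 0,0,0,-0.003,0,0,0, 0,0,0,-0.005,0,0.0005,0, 0,0,0,-0.007,0,0.001,0, 0,0,0,-0.009,0,0.0015,0, 0,0,0,-0.011,0,0.002,0, 0,0,0,-0.013,0,0.003,0, 0,0,0,-0.015,0,0.0035,0, 0,0,0,-0.017,0,0.004,0, 0,0,0,-0.019,0,0.0045,0, 0,0,0,-0.021,0,0.005,0, 0,0,0,-0.023,0,0.006,0, 0,0,0,-0.025,0,0.0065,0, 0,0,0,-0.027,0,0.007,0, 0,0,0,-0.029,0,0.0075,0, 0,0,0,-0.031,0,0.008,0, 0,0,0,-0.033,0,0.009,0, 0,0,0,-0.035,0,0.01,0]'| egrep 'clock|tcp_pos|force'
```

```text
clock: 9.72
tcp_pos: [0.5019, 0.1305, 0.3614]
wrist_force: [0.1, 0.1, 0.9]
clock: 11.98
tcp_pos: [0.5025, 0.1306, 0.3979]
wrist_force: [-0.2, -0.2, 0.1]
```

```bash
python3 - <<'E'
from h import *
s=sensors.read_state();print(s["wrist_force"])
p,d=vision.read_camera("side");cv2.imwrite("pics/side1.png",cv2.resize(p[90:240,220:420],None,fx=4,fy=4))
p,d=vision.read_camera("wrist");cv2.imwrite("pics/w5.png",p)
E
```

```text
[-0.21845656 -0.23600746  0.06138536]
```

View pics/side1.png

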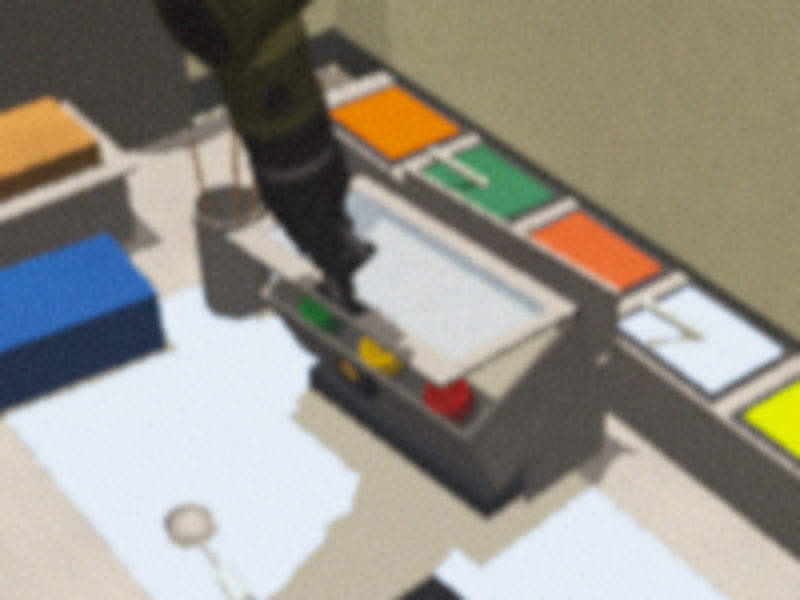

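View pics/w5.png

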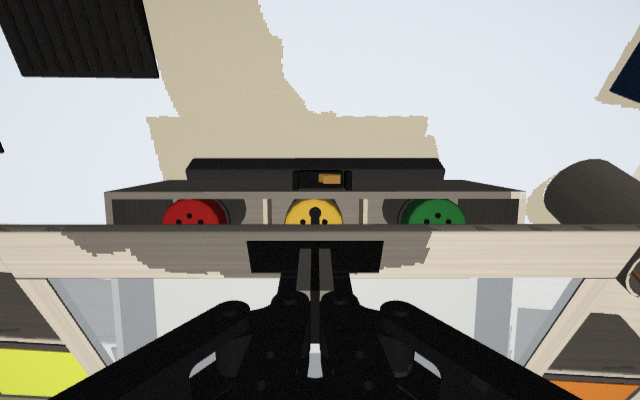

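The flap has followed and is about half up. The shaker tops now show clearly below its front edge. I'll ease up the remainder and measure.

```bash
python3 -m inch '[0,0,0,-0.002,0,0.001,0, 0,0,0,-0.004,0,0.002,0, 0,0,0,-0.006,0,0.003,0, 0,0,0,-0.008,0,0.004,0, 0,0,0,-0.01,0,0.005,0, 0,0,0,-0.012,0,0.006,0, 0,0,0,-0.014,0,0.007,0, 0,0,0,-0.016,0,0.008,0]'| egrep 'clock|tcp_pos|force'; cat >> h.py <<'E'
def flapangle(s,p,d):
    T=wristT(s);P=wpts("wrist",d,T)
    w=np.radians(YAW);h=(P[...,:2]-H[:2])@[np.cos(w),np.sin(w)];l=(P[...,:2]-H[:2])@[-np.sin(w),np.cos(w)];z=P[...,2]-H[2]
    r=np.hypot(h,z);m=(r>.135)&(r<.175)&(abs(l)<.14)&(abs(l)>.05)&(z>-.06)&(d>0)
    a=np.degrees(np.arctan2(z,-h))[m]+25
    print("flap angle rad: hist",np.histogram(a,bins=np.arange(-4,110,4))[0],"med",np.radians(np.median(a)));return np.radians(np.median(a))
E
python3 - <<'E'
from h import *
s=sensors.read_state();p,d=vision.read_camera("wrist");flapangle(s,p,d);tip=s["tcp_pos"]+s["eef_rot"][:,0]*.1734;print(tip,flap(.6,.155),flap(.6,.17),s["wrist_force"])
E
```

```text
clock: 13.08
tcp_pos: [0.5062, 0.131, 0.4158]
wrist_force: [-0.1, -0.7, 0.6]
flap angle rad: hist [    0     0     0     0     0     0     0     0   700 20598     0     0
     0     0     0     0     0     0     0     0     0     0     0     0
     0     0     0     0] med 0.5838619336004965
[0.55113099 0.13530698 0.24837086] [0.54531391 0.13435972 0.24321529] [0.53058754 0.13288983 0.24565936] [-0.08751125 -0.73816784  0.62824546]
```

```bash
cat >> h.py <<'E'
def pushpose(phi,pitch,c=.02,o=.011,l=0):
    R=Rt(pitch,YAW);E=flap(phi,.17,-.003)+R[:,1]*l
    return tcp_for_tip(E+c*R[:,0]-o*R[:,2],R),R
E
python3 - <<'E'
from h import *
print("A",rel([.385,.119,.42],Rt(45,YAW)))
R=Rt(45,YAW);a=np.array([.385,.119,.42])
for o in(.065,.025,.011):
    t,_=pushpose(.57,45,o=o);print(o,t,(R.T@(t-a)).round(4))
E
```

```text
A [-6.000e-02 -2.989e+01  7.000e-02 -3.550e-02 -1.000e-04 -1.167e-01]
0.065 [0.37528312 0.11738839 0.2971909 ] [ 0.0799 -0.0006 -0.0938]
0.025 [0.40342754 0.12019757 0.32547517] [ 0.0799 -0.0006 -0.0538]
0.011 [0.41327809 0.12118079 0.33537467] [ 0.0799 -0.0006 -0.0398]
```

```bash
python3 -m inch '[0,-3,0,-0.01,0,-0.01,0, 0,-6,0,-0.015,0,-0.025,0, 0,-10,0,-0.02,0,-0.04,0, 0,-14,0,-0.025,0,-0.06,0, 0,-18,0,-0.03,0,-0.08,0, 0,-22,0,-0.03,0,-0.095,0, 0,-26,0,-0.035,0,-0.11,0, 0,-30,0,-0.0355,0,-0.117,0, 0,-30,0,-0.0355,0,-0.117,0]'
python3 -m inch '[0,0,0,0,0,-0.025,0, 0,0,0,0,0,-0.05,0, 0,0,0,0.01,0,-0.08,0, 0,0,0,0.03,0,-0.09,0, 0,0,0,0.05,0,-0.09,0, 0,0,0,0.07,0,-0.085,0, 0,0,0,0.08,0,-0.075,0, 0,0,0,0.08,0,-0.065,0, 0,0,0,0.08,0,-0.06,0, 0,0,0,0.08,0,-0.06,0]'
python3 - <<'E'
from h import *
s=sensors.read_state();print(s["joints"].round(1),s["tcp_pos"]+s["eef_rot"][:,0]*.1734)
p,d=vision.read_camera("wrist");cv2.imwrite("pics/w6.png",p)
p,d=vision.read_camera("side");cv2.imwrite("pics/side2.png",cv2.resize(p[60:240,220:460],None,fx=3.3,fy=3.3))
for a,pi in((.57,45),(.7,48),(.9,55),(1.1,62),(1.3,68),(1.5,74),(1.65,78),(1.75,80),(1.78,80)):
    t,R=pushpose(a,pi);print(a,pi,rel(t,R,s))
E
```

```text
clock: 14.25
tcp_pos: [0.3837, 0.1189, 0.4194]
eef_rot: [[0.705, -0.098, 0.703], [0.069, 0.995, 0.07], [-0.706, -0.0, 0.708]]
wrist_force: [-0.4, 0.3, 0.5]
opening: -0.0002
clock: 15.5
tcp_pos: [0.4084, 0.1253, 0.3335]
eef_rot: [[0.693, -0.096, 0.714], [0.064, 0.995, 0.071], [-0.718, -0.003, 0.696]]
wrist_force: [-0.5, -0.2, -0.1]
opening: -0.0002
[ 21.  -16.4 -58.7   4.7 -10.9  11.2] [0.52866968 0.1364721  0.20905716]
0.57 45 [-0.03   -0.86    0.27    0.0017 -0.0046  0.0045]
0.7 48 [-0.04    2.14    0.27   -0.0116 -0.0046  0.0305]
0.9 55 [-6.00e-02  9.14e+00  2.70e-01 -2.60e-02 -4.60e-03  7.98e-02]
1.1 62 [-7.000e-02  1.614e+01  2.600e-01 -3.170e-02 -4.600e-03  1.312e-01]
1.3 68 [-9.000e-02  2.214e+01  2.600e-01 -2.940e-02 -4.600e-03  1.806e-01]
1.5 74 [-1.000e-01  2.814e+01  2.600e-01 -1.870e-02 -4.500e-03  2.293e-01]
1.65 78 [-1.100e-01  3.214e+01  2.500e-01 -5.900e-03 -4.400e-03  2.631e-01]
1.75 80 [-1.100e-01  3.414e+01  2.500e-01  4.000e-03 -4.400e-03  2.831e-01]
1.78 80 [-1.100e-01  3.414e+01  2.500e-01  6.500e-03 -4.400e-03  2.876e-01]
```

View pics/side2.png

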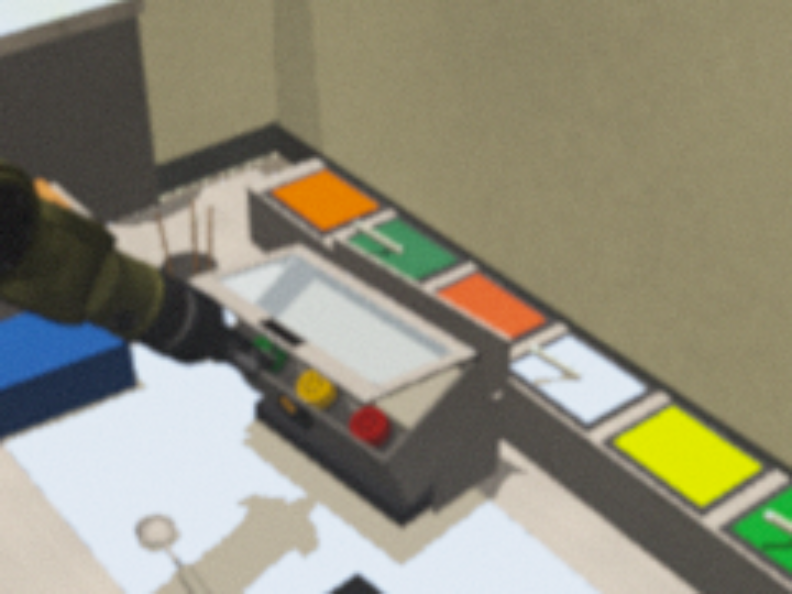

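View pics/w6.png

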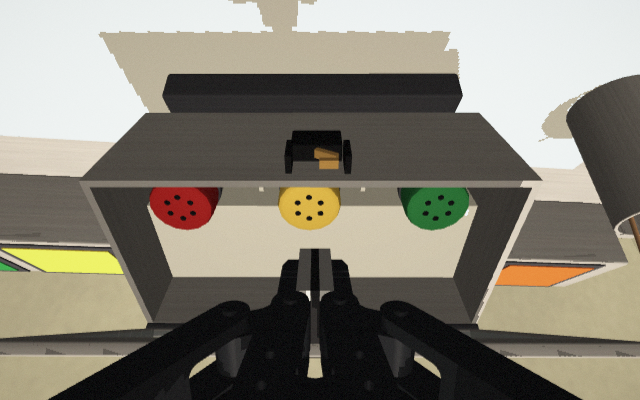

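The fingers are under the flap edge, clear of it and of the shakers. Next is swinging it open.

```bash
python3 -m inch '[0,-0.8,0,0.0015,-0.002,0.0045,0, 0,0,0,-0.003,-0.004,0.0135,0, 0,1,0,-0.008,-0.0045,0.022,0, 0,2.1,0,-0.0116,-0.0045,0.0305,0, 0,3.9,0,-0.0155,-0.0045,0.043,0, 0,5.6,0,-0.019,-0.0045,0.055,0, 0,7.4,0,-0.0225,-0.0045,0.0675,0, 0,9.1,0,-0.026,-0.0045,0.08,0, 0,10.9,0,-0.0275,-0.0045,0.093,0, 0,12.6,0,-0.029,-0.0045,0.1055,0, 0,14.4,0,-0.0305,-0.0045,0.1185,0, 0,16.1,0,-0.0317,-0.0045,0.131,0, 0,17.6,0,-0.0315,-0.0045,0.1435,0]'
python3 - <<'E'
from h import *
s=sensors.read_state();print(s["joints"].round(1),s["tcp_pos"]+s["eef_rot"][:,0]*.1734)
p,d=vision.read_camera("side");cv2.imwrite("pics/side3.png",cv2.resize(p[60:240,220:460],None,fx=3.3,fy=3.3))
for a,pi in((1.1,62),(1.2,65),(1.3,68),(1.4,71),(1.5,74),(1.6,77),(1.65,78),(1.7,79),(1.75,80),(1.78,80)):
    t,R=pushpose(a,pi);print(a,pi,rel(t,R,s))
E
```

```text
clock: 17.23
tcp_pos: [0.4896, 0.1289, 0.4564]
eef_rot: [[0.445, -0.096, 0.891], [0.04, 0.995, 0.087], [-0.895, -0.003, 0.447]]
wrist_force: [-0.5, -0.2, -0.6]
opening: -0.0
[ 16.3  -6.7 -27.4  43.2  -4.9   9.6] [0.56669693 0.13585673 0.30120728]
1.1 62 [-1.00e-01 -1.48e+00  2.40e-01  3.80e-03 -1.00e-04 -1.20e-02]
1.2 65 [-1.00e-01  1.52e+00  2.30e-01 -3.60e-03 -1.00e-04  1.16e-02]
1.3 68 [-1.10e-01  4.52e+00  2.30e-01 -9.00e-03 -1.00e-04  3.58e-02]
1.4 71 [-0.12    7.52    0.23   -0.0123 -0.      0.0605]
1.5 74 [-0.12   10.52    0.23   -0.0135  0.      0.0854]
1.6 77 [-1.300e-01  1.352e+01  2.200e-01 -1.260e-02  1.000e-04  1.104e-01]
1.65 78 [-1.300e-01  1.452e+01  2.200e-01 -1.160e-02  1.000e-04  1.215e-01]
1.7 79 [-1.300e-01  1.552e+01  2.200e-01 -1.010e-02  1.000e-04  1.326e-01]
1.75 80 [-1.300e-01  1.652e+01  2.200e-01 -8.200e-03  1.000e-04  1.436e-01]
1.78 80 [-1.300e-01  1.652e+01  2.200e-01 -7.200e-03  2.000e-04  1.486e-01]
```

View pics/side3.png

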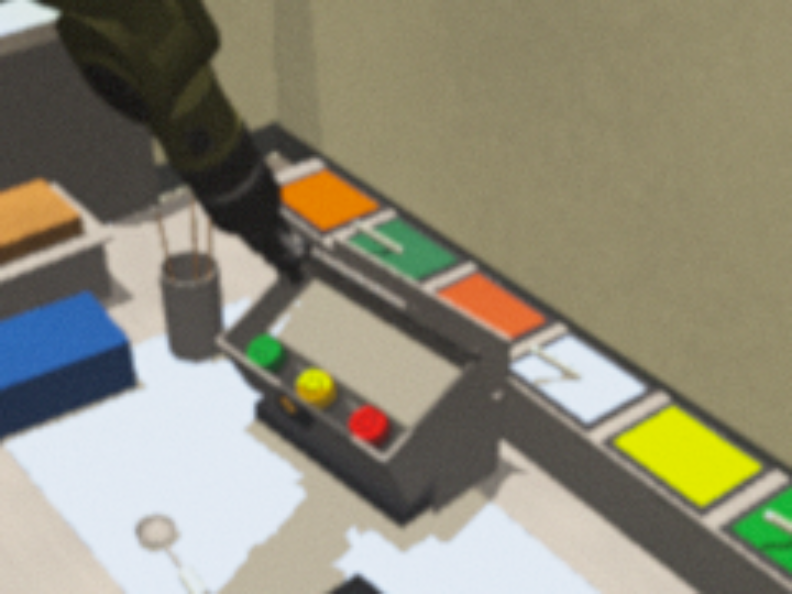

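The flap shows edge-on, as a line from about (310,250) to (405,305), so it is past half open. On to the stop.

```bash
python3 -m inch '[0,1.5,0,-0.0035,0,0.0115,0, 0,3,0,-0.0065,0,0.0235,0, 0,4.5,0,-0.009,0,0.036,0, 0,6,0,-0.011,0,0.048,0, 0,7.5,0,-0.0123,0,0.0605,0, 0,9,0,-0.013,0,0.073,0, 0,10.5,0,-0.0135,0,0.0854,0, 0,12,0,-0.013,0,0.098,0, 0,13.5,0,-0.0126,0,0.11,0, 0,14.5,0,-0.0116,0,0.121,0, 0,15.5,0,-0.01,0,0.13,0, 0,16.5,0,-0.008,0,0.138,0, 0,16.5,0,-0.008,0,0.142,0]'
python3 -m inch '[0,0,0,0,0,0.002,0, 0,0,0,0,0,0.004,0,0,0,0,0,0,0.004,0]'
python3 - <<'E'
from h import *
s=sensors.read_state();print(s["joints"].round(1),s["tcp_pos"]+s["eef_rot"][:,0]*.1734)
p,d=vision.read_camera("side");cv2.imwrite("pics/side4.png",cv2.resize(p[60:240,220:460],None,fx=3.3,fy=3.3))
t,R=pushpose(1.75,80);print(rel(t,R,s))
E
```

```text
clock: 18.9
tcp_pos: [0.6098, 0.1409, 0.5249]
eef_rot: [[0.16, -0.097, 0.982], [0.013, 0.995, 0.096], [-0.987, -0.002, 0.16]]
wrist_force: [-23.5, -1.0, -2.1]
opening: -0.0002
clock: 19.27
tcp_pos: [0.61, 0.1411, 0.5229]
eef_rot: [[0.148, -0.098, 0.984], [0.013, 0.995, 0.097], [-0.989, -0.002, 0.148]]
wrist_force: [-18.8, -1.6, -0.7]
opening: -0.0003
[13.3 15.2  8.5 74.8 -1.3  7.6] [0.63564592 0.14325059 0.35144762]
[-6.00e-02 -1.47e+00  1.30e-01 -4.30e-03 -3.00e-04  4.50e-03]
```

View pics/side4.png

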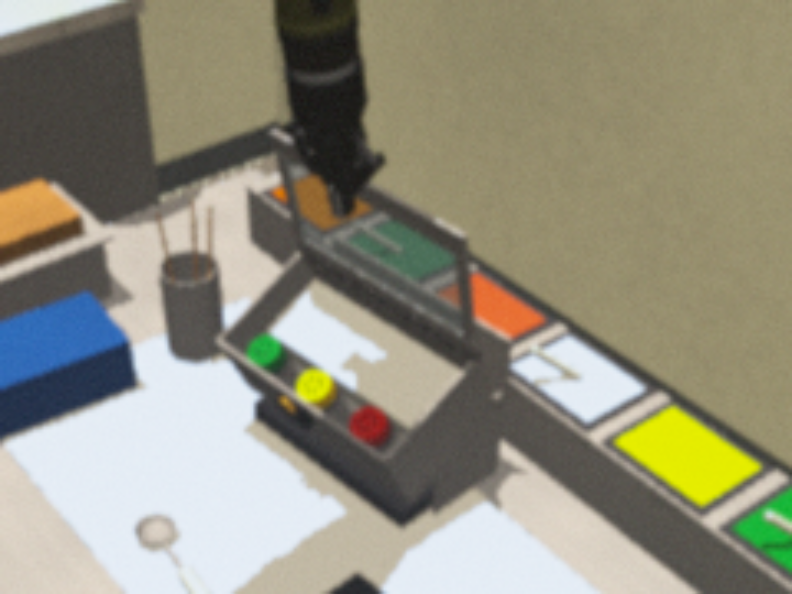

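The flap stands fully up at its stop, which held with about 20 N on the fingers. I'll back off, then set up above red, square to the slope.

```bash
cat >> h.py <<'E'
def well(x,y,z):
    a,w=np.radians(25),np.radians(YAW)
    ex=np.array([np.cos(a)*np.cos(w),np.cos(a)*np.sin(w),np.sin(a)]);ey=np.array([-np.sin(w),np.cos(w),0]);ez=np.cross(ex,ey)
    return H+x*ex+y*ey+z*ez
def towell(P):
    a,w=np.radians(25),np.radians(YAW)
    ex=np.array([np.cos(a)*np.cos(w),np.cos(a)*np.sin(w),np.sin(a)]);ey=np.array([-np.sin(w),np.cos(w),0]);ez=np.cross(ex,ey)
    return (np.asarray(P)-H)@np.c_[ex,ey,ez]
E
python3 - <<'E'
from h import *
R=Rt(65,YAW);t=well(-.128,-.09,.07);print(t,tcp_for_tip(t,R),rel(tcp_for_tip(t,R),R))
E
```

```text
[0.56106797 0.04548497 0.22434641] [0.4881483  0.03820662 0.38150018] [ -0.04   -16.47     0.14     0.1206  -0.0901  -0.1509]
```

```bash
python3 -m inch '[0,0,0,0,0,-0.02,0, 0,-1,0,0,-0.01,-0.05,0, 0,-3,0,0,-0.03,-0.09,0.02, 0,-6,0,0.01,-0.05,-0.12,0.04, 0,-9,0,0.03,-0.07,-0.145,0.06, 0,-12,0,0.06,-0.09,-0.15,0.06, 0,-15,0,0.09,-0.09,-0.15,0.06, 0,-16.5,0,0.11,-0.09,-0.151,0.06, 0,-16.5,0,0.12,-0.09,-0.151,0.06, 0,-16.5,0,0.12,-0.09,-0.151,0.06]'
python3 - <<'E'
from h import *
s=sensors.read_state();T=wristT(s);p,d=vision.read_camera("wrist");cv2.imwrite("pics/w7.png",p);P=wpts("wrist",d,T);np.savez("pics/w7.npz",p=p,d=d,T=T)
hsv=cv2.cvtColor(p,cv2.COLOR_BGR2HSV)
for n,lo,hi in(("red",(0,150,70),(10,255,255)),("yel",(18,120,100),(32,255,255)),("grn",(60,120,50),(95,255,255))):
    m=cv2.inRange(hsv,lo,hi)>0;q=towell(P[m&(d>0)]);q=q[(abs(q[:,0]+.13)<.05)&(abs(q[:,1])<.14)&(q[:,2]>-.05)&(q[:,2]<.02)]
    if len(q)<50: continue
    top=q[q[:,2]>np.percentile(q[:,2],90)-.004];c,r=cv2.minEnclosingCircle((top[:,:2]*1000).astype('float32'));print(n,len(q),"circle",np.round(c,1),round(r,1),"topz",np.median(top[:,2]).round(4))
print("tip",towell(s["tcp_pos"]+s["eef_rot"][:,0]*.1734),s["opening"],s["wrist_force"])
for v,u in((150,320),):pass
E
```

```text
clock: 20.58
tcp_pos: [0.4879, 0.0383, 0.3817]
eef_rot: [[0.42, -0.098, 0.902], [0.039, 0.995, 0.09], [-0.906, -0.002, 0.422]]
wrist_force: [0.0, 0.4, -0.3]
opening: 0.06
red 2651 circle [-127.5  -89.5] 21.4 topz -0.0141
yel 2940 circle [-137.8    2.5] 31.4 topz -0.0141
grn 2711 circle [-128.    86.8] 21.6 topz -0.0142
tip [-0.12823675 -0.09026949  0.07028338] 0.06004430187999773 [ 0.03512832  0.38933641 -0.27672161]
```

View pics/w7.png

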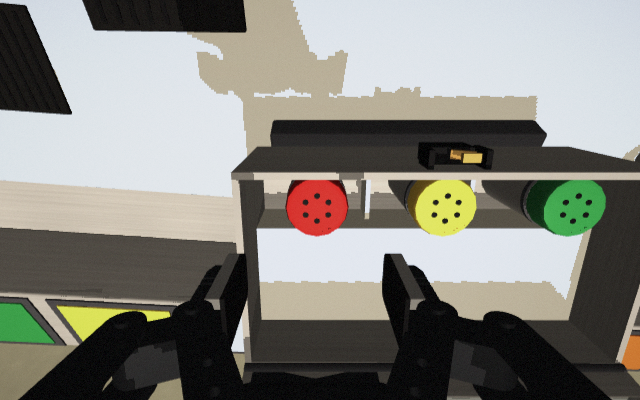

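Red is at well (-127.5, -89.5) with its top at -14 mm, which agrees with the description, and the jaws are centred on it. Before descending I'll check the finger width against the side wall.

```bash
python3 - <<'E'
from h import *
z=np.load("pics/w7.npz");d=z['d'];i=vision.camera_info("wrist")
t=wpts("wrist",d,i["mount"])
m=(d>0)&(t[...,0]<.19)&(abs(t[...,2])<.06)&(abs(t[...,1])<.1)
q=t[m]
for a in np.arange(.06,.18,.01):
    k=q[(q[:,0]>=a)&(q[:,0]<a+.01)]
    if len(k): print(round(a,2),len(k),"y",k[:,1].min().round(4),k[:,1].max().round(4),"inner",np.abs(k[:,1]).min().round(4),"z",k[:,2].min().round(3),k[:,2].max().round(3))
E
```

```text
0.08 1480 y -0.0282 0.0276 inner 0.0132 z -0.019 -0.015
0.09 11063 y -0.0661 0.0656 inner 0.0001 z -0.019 -0.004
0.1 5899 y -0.0648 0.0641 inner 0.0006 z -0.018 0.008
0.11 10869 y -0.0637 0.0629 inner 0.026 z -0.014 0.013
0.12 2496 y -0.0617 0.0619 inner 0.0291 z -0.014 -0.001
0.13 1934 y -0.0441 0.0435 inner 0.0293 z -0.012 0.012
0.14 1588 y -0.0441 0.0436 inner 0.0293 z -0.012 0.012
0.15 1287 y -0.0442 0.0436 inner 0.0293 z -0.012 0.012
0.16 654 y -0.043 0.0422 inner 0.0294 z -0.011 0.012
```

```bash
python3 - <<'E'
from h import *
z=np.load("pics/w7.npz");d=z['d'];i=vision.camera_info("wrist")
t=wpts("wrist",d,i["mount"])
m=(d>0)&(t[...,0]<.19)&(abs(t[...,2])<.03)&(abs(t[...,1])<.1)
q=t[m]
for y in(.046,.05,.054,.058): print(y,np.percentile(q[abs(q[:,1])>y][:,0],99.8))
print(q[:,0].max())
s=sensors.read_state();R=Rt(65,YAW)
for z in(-.02,-.045,-.049): t=well(-.1275,-.0893,z);print(z,rel(tcp_for_tip(t,R),R))
E
```

```text
0.046 0.1267834098991386
0.05 0.12578076424679735
0.054 0.12362063029274868
0.058 0.12260496584267795
0.1699265059938724
-0.02 [-1.00e-02  5.00e-02  1.40e-01  9.09e-02  7.00e-04 -1.00e-04]
-0.045 [-1.000e-02  5.000e-02  1.400e-01  1.159e-01  8.000e-04 -1.000e-04]
-0.049 [-1.000e-02  5.000e-02  1.400e-01  1.199e-01  8.000e-04 -1.000e-04]
```

```bash
python3 -m inch '[0,0,0,0.015,0.0005,0,0.06, 0,0,0,0.035,0.001,0,0.06, 0,0,0,0.055,0.001,0,0.06, 0,0,0,0.07,0.001,0,0.06, 0,0,0,0.082,0.001,0,0.06, 0,0,0,0.092,0.001,0,0.06, 0,0,0,0.1,0.001,0,0.06, 0,0,0,0.108,0.001,0,0.06, 0,0,0,0.114,0.001,0,0.06, 0,0,0,0.119,0.001,0,0.06, 0,0,0,0.119,0.001,0,0.06]'
python3 - <<'E'
from h import *
s=sensors.read_state();p,d=vision.read_camera("wrist");cv2.imwrite("pics/w8.png",p)
print("tip",towell(s["tcp_pos"]+s["eef_rot"][:,0]*.1734),s["opening"],s["wrist_force"])
E
```

```text
clock: 22.0
tcp_pos: [0.5383, 0.0441, 0.2744]
eef_rot: [[0.421, -0.098, 0.902], [0.04, 0.995, 0.09], [-0.906, -0.002, 0.423]]
wrist_force: [-1.0, -0.6, -0.2]
opening: 0.0606
tip [-0.12747487 -0.08952579 -0.04843351] 0.060551295351492174 [-1.03284969 -0.6341086  -0.18325795]
```

View pics/w8.png

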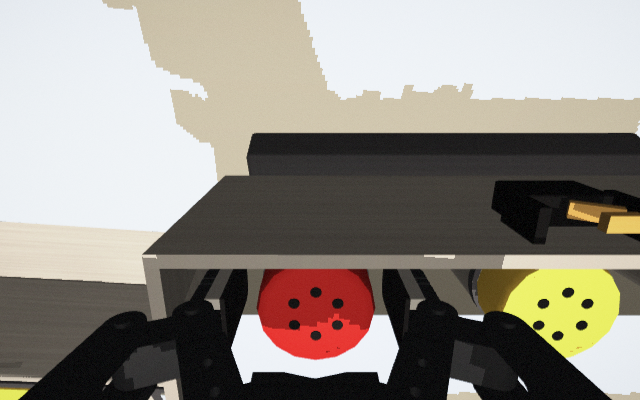

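The red top, centred at (316,310), lies midway between the pads with no contact. Time to close.

```bash
python3 -m inch '[0,0,0,0,0,0,0.05, 0,0,0,0,0,0,0.045, 0,0,0,0,0,0,0.04, 0,0,0,0,0,0,0.036, 0,0,0,0,0,0,0.036, 0,0,0,0,0,0,0.036]'
python3 -m inch '[0,0,0,-0.003,0,0,0.036, 0,0,0,-0.008,0,0,0.036, 0,0,0,-0.013,0,0,0.036, 0,0,0,-0.02,0,0,0.036, 0,0,0,-0.03,0,0,0.036, 0,0,0,-0.04,0,0,0.036, 0,0,0,-0.05,0,0,0.036,0,0,0,-0.06,0,0,0.036,0,0,0,-0.07,0,0,0.036,0,0,0,-0.085,0,0,0.036,0,0,0,-0.1,0,0,0.036,0,0,0,-0.12,0,0,0.036,0,0,0,-0.135,0,0,0.036,0,0,0,-0.135,0,0,0.036]'
python3 - <<'E'
from h import *
s=sensors.read_state();p,d=vision.read_camera("wrist");cv2.imwrite("pics/w9.png",p)
print("tip",towell(s["tcp_pos"]+s["eef_rot"][:,0]*.1734),s["opening"],s["wrist_force"])
E
```

```text
clock: 22.8
tcp_pos: [0.5385, 0.0442, 0.2752]
eef_rot: [[0.422, -0.098, 0.901], [0.04, 0.995, 0.09], [-0.906, -0.002, 0.424]]
wrist_force: [-3.2, 0.8, 5.8]
opening: 0.0428
clock: 24.55
tcp_pos: [0.4816, 0.0388, 0.3991]
eef_rot: [[0.425, -0.098, 0.9], [0.04, 0.995, 0.09], [-0.904, -0.002, 0.427]]
wrist_force: [1.1, 0.6, -2.3]
opening: 0.0425
tip [-0.12562634 -0.0891445   0.08867055] 0.042490583996855784 [ 1.11060179  0.57967136 -2.33175863]
```

View pics/w9.png

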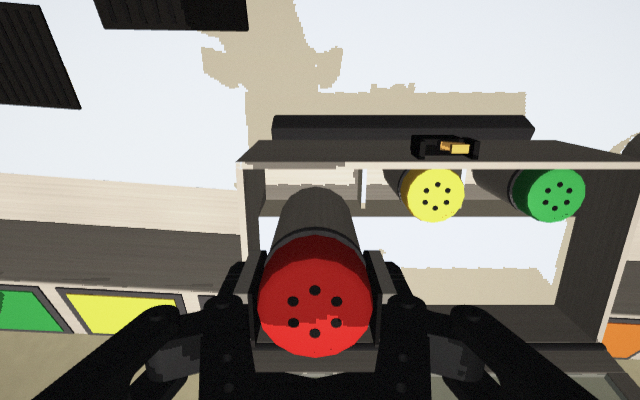

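Red is held: the opening is 42.5 mm and the weight shows on the wrist. The shaker is clear of the well, and yellow and green still stand in their places at (432,194) and (549,194). Moving to above the small mat.

```bash
python3 - <<'E'
from h import *
R=Rt(90,YAW)
for P in([.53,-.05,.44],[.58,-.248,.43],[.58,-.248,.29]): print(rel(P,R))
E
```

```text
[-4.000e-02  2.517e+01  1.300e-01 -2.090e-02 -9.320e-02  5.350e-02]
[-4.000e-02  2.517e+01  1.300e-01  1.400e-03 -2.952e-01  7.650e-02]
[-4.000e-02  2.517e+01  1.300e-01  1.281e-01 -2.949e-01  1.690e-02]
```

```bash
python3 -m inch '[0,1,0,-0.015,-0.01,0.005,0.036, 0,3,0,-0.03,-0.03,0.015,0.036, 0,6,0,-0.03,-0.055,0.025,0.036, 0,9,0,-0.03,-0.08,0.04,0.036, 0,12,0,-0.025,-0.105,0.055,0.036, 0,15,0,-0.02,-0.135,0.06,0.036, 0,18,0,-0.015,-0.165,0.065,0.036, 0,21,0,-0.01,-0.195,0.07,0.036, 0,23,0,-0.005,-0.225,0.075,0.036, 0,24.5,0,0,-0.255,0.0765,0.036, 0,25.2,0,0.01,-0.28,0.073,0.036, 0,25.2,0,0.03,-0.292,0.063,0.036, 0,25.2,0,0.06,-0.295,0.049,0.036, 0,25.2,0,0.09,-0.295,0.035,0.036, 0,25.2,0,0.115,-0.295,0.023,0.036, 0,25.2,0,0.128,-0.295,0.017,0.036, 0,25.2,0,0.128,-0.295,0.017,0.036]'
python3 - <<'E'
from h import *
s=sensors.read_state();T=wristT(s);p,d=vision.read_camera("wrist");cv2.imwrite("pics/w10.png",p);np.savez("pics/w10.npz",p=p,d=d,T=T)
print(s["opening"],s["wrist_force"])
p2,d2=vision.read_camera("side");cv2.imwrite("pics/side5.png",cv2.resize(p2[150:330,270:510],None,fx=3.3,fy=3.3))
P=wpts("wrist",d,T)
m=(p.max(2)<70)&(abs(P[...,2])<.02)&(d>0)
k,l,st,ce=cv2.connectedComponentsWithStats(m.astype('uint8'))
for j in range(1,k):
    if st[j,4]>500: q=P[l==j];print(ce[j].round(),st[j,:],cv2.minAreaRect((q[:,:2]*1000).astype('float32')),q[:,2].mean())
E
```

```text
clock: 26.72
tcp_pos: [0.5795, -0.248, 0.2887]
eef_rot: [[-0.002, -0.098, 0.995], [-0.001, 0.995, 0.098], [-1.0, -0.001, -0.002]]
wrist_force: [0.2, -0.8, -1.3]
opening: 0.043
0.042994413903295184 [ 0.17162304 -0.80138936 -1.31355264]
[553.  84.] [  456     0   184   166 28330] ((484.9262390136719, -87.64717102050781), (108.26334381103516, 130.30331420898438), 5.2878241539001465) 0.005077508468080289
[315. 177.] [  250   127   140   128 11086] ((580.9332885742188, -247.72569274902344), (98.49162292480469, 99.54794311523438), 0.8559045791625977) 0.003429981535326778
[608. 328.] [ 575  269   65  126 2928] ((674.154541015625, 6.555895805358887), (15.954980850219727, 119.61351776123047), 84.31340789794922) 0.010300391848806862
```

View pics/w10.png

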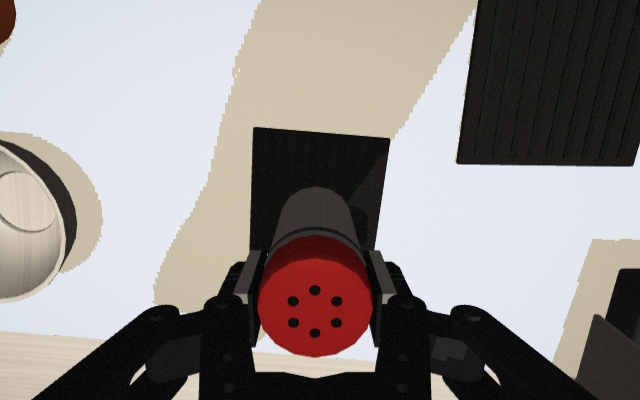

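View pics/side5.png

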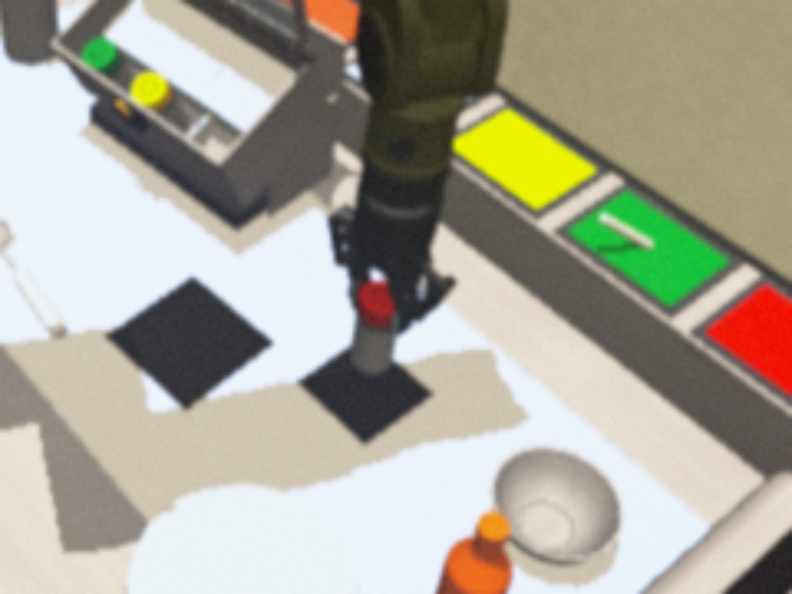

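The wrist view shows red over the small mat, measured at (0.581,-0.248) and 98x99 mm. I'll check the shaker's tilt in the hand, then lower it.

```bash
python3 - <<'E'
from h import *
z=np.load("pics/w10.npz");p,d,T=z['p'],z['d'],z['T'];P=wpts("wrist",d,T)
m=cv2.inRange(cv2.cvtColor(p,cv2.COLOR_BGR2HSV),(0,150,60),(10,255,255))>0
q=P[m&(d>0)];zt=np.percentile(q[:,2],95);q=q[q[:,2]>zt-.008]
A=np.c_[q[:,:2]-q[:,:2].mean(0),np.ones(len(q))]
for _ in range(3):
    x=np.linalg.lstsq(A,q[:,2],rcond=None)[0];r=abs(A@x-q[:,2]);k=r<.0025;A,q=A[k],q[k]
print("slope deg",np.degrees(np.arctan(x[:2])),"top z",x[2],"bottom",x[2]-.095,len(q),cv2.minEnclosingCircle((q[:,:2]*1000).astype('float32')))
E
```

```text
slope deg [1.17284187 0.31602706] top z 0.14889769578291087 bottom 0.05389769578291087 8653 ((578.5186767578125, -248.87081909179688), 21.612089157104492)
```

```bash
python3 -m inch '[0,0,0,0.006,0,0,0.036, 0,0,0,0.014,0,0,0.036, 0,0,0,0.022,0,0,0.036, 0,0,0,0.029,0,0,0.036, 0,0,0,0.035,0,0,0.036, 0,0,0,0.04,0,0,0.036, 0,0,0,0.043,0,0,0.036, 0,0,0,0.045,0,0,0.036, 0,0,0,0.046,0,0,0.036]'|egrep 'tcp|force|clock'
python3 -m inch '[0,0,0,0.001,0,0,0.036, 0,0,0,0.002,0,0,0.036]'|egrep 'tcp|force|clock'
python3 -m inch '[0,0,0,0.001,0,0,0.036, 0,0,0,0.001,0,0,0.036]'|egrep 'tcp|force|clock'
```

```text
clock: 27.95
tcp_pos: [0.5805, -0.2485, 0.2449]
wrist_force: [0.2, 0.4, -1.9]
clock: 28.2
tcp_pos: [0.5806, -0.2485, 0.243]
wrist_force: [0.9, 0.3, -2.0]
clock: 28.45
tcp_pos: [0.5806, -0.2485, 0.242]
wrist_force: [-0.2, 0.6, -1.4]
```

```bash
for i in 1 2 3; do python3 -m inch '[0,0,0,0.001,0,0,0.036, 0,0,0,0.001,0,0,0.036]'|egrep 'tcp|force|clock'; done
```

```text
clock: 28.7
tcp_pos: [0.5805, -0.2485, 0.2408]
wrist_force: [-0.3, 0.7, -2.4]
clock: 28.95
tcp_pos: [0.5805, -0.2485, 0.2397]
wrist_force: [0.2, -1.0, -1.8]
clock: 29.2
tcp_pos: [0.5804, -0.2484, 0.2386]
wrist_force: [0.4, 0.1, -1.9]
```

```bash
for i in 1 2 ; do python3 -m inch '[0,0,0,0.001,0,0,0.036, 0,0,0,0.001,0,0,0.036]'|egrep 'tcp|force|clock'; done
```

```text
clock: 29.45
tcp_pos: [0.5806, -0.2485, 0.238]
wrist_force: [-0.2, 0.3, 1.1]
clock: 29.7
tcp_pos: [0.5807, -0.2484, 0.2379]
wrist_force: [-1.3, 0.8, 5.6]
```

The shaker is on the mat (force +5.6 N). I'll open slowly and withdraw straight up.

```bash
python3 -m inch '[0,0,0,-0.0005,0,0,0.042, 0,0,0,-0.0005,0,0,0.044, 0,0,0,-0.0005,0,0,0.047, 0,0,0,-0.0005,0,0,0.052, 0,0,0,-0.0005,0,0,0.058, 0,0,0,-0.0005,0,0,0.064, 0,0,0,-0.0005,0,0,0.07, 0,0,0,-0.0005,0,0,0.07]'
python3 -m inch '[0,0,0,-0.005,0,0,0.07, 0,0,0,-0.015,0,0,0.07, 0,0,0,-0.03,0,0,0.07, 0,0,0,-0.05,0,0,0.07, 0,0,0,-0.075,0,0,0.07, 0,0,0,-0.1,0,0,0.07, 0,0,0,-0.125,0,-0.02,0.07, 0,0,0,-0.14,0,-0.05,0.07, 0,0,0,-0.15,0,-0.08,0.07, 0,0,0,-0.15,0,-0.1,0.07, 0,0,0,-0.15,0,-0.1,0.07]'
python3 - <<'E'
from h import *
s=sensors.read_state();T=wristT(s);p,d=vision.read_camera("wrist");cv2.imwrite("pics/w11.png",p)
P=wpts("wrist",d,T)
m=cv2.inRange(cv2.cvtColor(p,cv2.COLOR_BGR2HSV),(0,150,60),(10,255,255))>0
q=P[m&(d>0)&(abs(P[...,0]-.58)<.06)&(abs(P[...,1]+.248)<.06)];zt=np.percentile(q[:,2],95);q=q[q[:,2]>zt-.008]
A=np.c_[q[:,:2]-q[:,:2].mean(0),np.ones(len(q))]
x=np.linalg.lstsq(A,q[:,2],rcond=None)[0]
print("slope",np.degrees(np.arctan(x[:2])),"top z",x[2],cv2.minEnclosingCircle((q[:,:2]*1000).astype('float32')))
p2,_=vision.read_camera("side");cv2.imwrite("pics/side6.png",p2)
p2,_=vision.read_camera("scene");cv2.imwrite("pics/scene6.png",p2)
E
```

```text
clock: 30.7
tcp_pos: [0.5807, -0.2484, 0.2383]
eef_rot: [[0.002, -0.098, 0.995], [-0.003, 0.995, 0.098], [-1.0, -0.003, 0.002]]
wrist_force: [-0.2, -0.9, -0.2]
opening: 0.07
clock: 32.08
tcp_pos: [0.48, -0.258, 0.3898]
eef_rot: [[0.003, -0.097, 0.995], [-0.003, 0.995, 0.097], [-1.0, -0.004, 0.003]]
wrist_force: [0.5, 0.2, 0.7]
opening: 0.0696
slope [ 3.11853009 -0.13984303] top z 0.09773367261700529 ((580.767333984375, -249.7943878173828), 21.37270736694336)
```

View pics/w11.png

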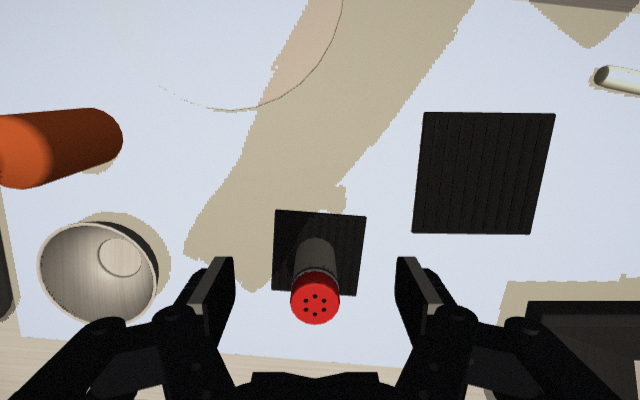

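View pics/side6.png

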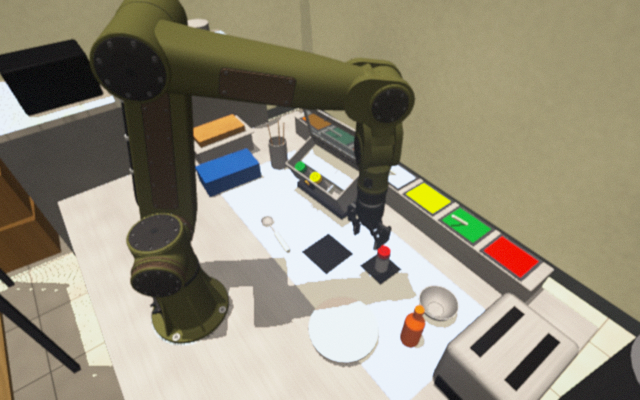

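View pics/scene6.png

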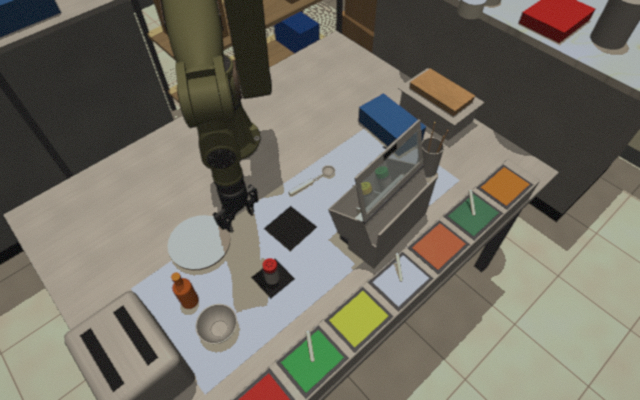

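Red stands on the small mat, at (273,270) in the scene picture. The flap is up and nothing else has moved. One last check, of the flap angle from depth.

```bash
python3 - <<'E'
from h import *
w=np.radians(YAW)
for n in("scene","side"):
    p,d=vision.read_camera(n);P=wpts(n,d)
    h=(P[...,:2]-H[:2])@[np.cos(w),np.sin(w)];l=(P[...,:2]-H[:2])@[-np.sin(w),np.cos(w)];z=P[...,2]-H[2]
    m=(d>0)&(z>.06)&(z<.19)&(abs(h)<.12)&(abs(l)<.15);r=np.hypot(h,z)[m];a=np.arctan2(z,-h)[m]+np.radians(25)
    print(n,m.sum(),"angle",np.median(a).round(3),np.percentile(a,[10,90]).round(3),"rmax",np.percentile(r,98),"top z",P[...,2][m].max())
print(sensors.read_state()["wrist_force"])
E
```

```text
scene 2217 angle 1.787 [1.77  1.812] rmax 0.1709161033510576 top z 0.3851846275132931
side 947 angle 1.713 [1.688 1.729] rmax 0.1678853016018528 top z 0.37893121424416754
[-0.20580627 -0.188674   -0.07227288]
```

```bash
python3 -c "
from workcell import sign_off
print(sign_off())"
```

```text
the job is handed in; nothing more can be done
None
```

The job is done and handed in at about 32 s of the 66 s allowed. I pressed the strip until the latch let go, eased the flap up under the fingertips to about 0.58 rad, then pushed its front edge to the open stop. I drew the red shaker out along the slope normal and set it down on the smaller mat with about 6 N, then let go and backed away.

**Last checks:**
- **Flap:** the two cameras read 1.79 and 1.71 rad, averaging 1.75, which is fully open. They differ by 0.07 rad.
- **Red shaker:** it stands at (0.581, -0.249), with the mat centre at (0.581, -0.248), so it is well inside the edges. Its top is at 98 mm, against 99 mm expected.
- **Tilt:** the fit to its top gave about 3°. That view was oblique; a squarer view while it was still held gave about 1°. It looks upright in every picture.
- **Everything else:** yellow and green are still in the well, and nothing else looks moved. The robot was touching nothing.

**During the run:**
- I had no direct reading of the latch. I took the click from a dip in force and the flap following the fingers up.
- The wrist force was near zero for parts of the easing, so contact there was very light. The flap stayed close to the fingers and did not jump.
- One approach move, under the flap edge, ended about 5 mm off its target because joint 3 reached its range limit. The fingers were still clear, and I carried on from there.

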